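Put away the fossil slabs: cull the broken, pile and cover the rest

ROBOT

A 6-joint arm with a two-finger parallel gripper is mounted at the origin on the work surface. World frame = base frame: x ahead of the robot, y to its left, z up, the work surface at z = 0. Lengths are in m, angles in rad, forces in N, time in s.
With the tool pointing down it reaches from about 0.3 to 0.775 m from the base axis. Payload 14.6 kg.
Tool frame: the origin (TCP) lies midway between the tips of the shut fingers; the grasp point (between the pads) lies grasp_offset behind it (grasp_offset is the distance from the TCP to the grasp point, in m); z points along the fingers, y is the direction in which the jaws open and shut (so a half turn about z gives the same grasp; the last joint's range is limited). The gripper opens to 85 mm and grips with 20 to 120 N. Pads are 22 mm wide; open, the fingers measure 114 mm over their backs; the gripper's body (76 mm by 85 mm) begins 54 mm behind the grasp point. The pads swing forward as they close: fully open they stand 13 mm farther back than shut.
Start: joints at [-1.362, 0.3, 1.521, -0, 1.321, -0.067], TCP at [0.15, -0.529, 0.231] pointing down, gripper open.
Joint ranges: [-3.03, 3.03], [-0.79, 2.21], [0.23, 2.52], [-1.04, 4.18], [0, 3.07], [-2.55, 2.55]. Speed limits (rad/s): [2.22, 2.22, 2.57, 3.14, 3.14, 3.14].

INTERFACE

Orientations are given as a unit quaternion [w, x, y, z].
In Python, from workcell import * gives the robot as it stands.
- The arm moves only by the tool send_rows, never from a script. Its argument "deltas" is a list that holds one entry, the list of rows, each a list of 6 numbers: the shift along the tool's x, y, z in m, then the turn, a rotation vector about the tool's x, y, z in degrees. A call has 1 to 10 rows; each row shifts and turns the commanded pose from where the row before left it, along the tool's axes as they then stand; what a row does not reach is not made up. A row lasts 1/12 s, in which the tool goes at most 41.7 mm and 7.16 degrees, less where a joint would pass 70% of its speed; a pose out of reach is approached as far as the arm can. A call is refused whole if a number of a shift passes 0.0417 or a number of a turn 7.16, either way. A call with a gripper value outside its range is refused whole. "gripper" is the finger opening in m, from 0 to 0.0854, set as the call begins (left out, the last holds). The fingers move at their own pace and stop on an object; "grip_force" is the grip in N (left out, the last holds). Time passes only in rows, so rows that do not move let the fingers close. It gives the time, the measured TCP pose, the force and the opening at its end, in the units of the state.
- get_obs(): the state, without advancing time (a new reading comes with each control period).
- capture(name): name is "side" or "top"; returns a dict with "image" (420x560x3 uint8, red, green, blue), "fovy" (degrees; the focal length in pixels is half the picture's height over the tangent of half this angle, whatever the lens; pixels are square), "cx", "cy" (the principal point, pixels), "R" (3x3) and "t" (3): a world point X has camera coordinates R X + t. Camera axes: x right, y down, z forward; pixel columns grow to the right and rows downward; lengths in m; the calibration is good to about 2 mm. A picture is of the moment at which its call begins. There is no depth.
- finish_job(): hands the job in, once; it reports no verdict.
The state is a dict: "clock": time; "qpos": joint angles; "qvel": joint speeds; "joint_torque": joint torques, N m; "tool_pos": TCP position; "tool_rot": TCP orientation; "ft_force": force on the tool from outside, world axes, zero at the start; "wrist_torque": the same for the moment, N m; "finger_gap": opening from 0.0 (shut) to 1.0 (fully open).
Only numpy, scipy, OpenCV 4.12 (cv2) and the standard library are available. Lean on these libraries where they do the work, as an engineer would, in place of code of your own. Each camera call takes 0.05 s, during which the arm holds its last target. There are 200 camera calls.

TASK

Sort the amber resin fossil slabs on the microscope bench: put every broken one (a corner missing, or snapped short) in the red tray, and stack all the intact rectangular ones flat in one square pile on the blue stand, their edges lined up with the stand's to within about 5 mm. When the pile is complete, finish it by laying the dark wooden cover on top, just as squarely, grip upwards. Leave the bottle and the glass dish where they are.

Things in the scene. Friction and masses are not known exactly. Their poses are not given: they have to be found in the camera images.
- slab1: an intact amber resin specimen slab with a dark round fossil and a small white label on top: a plain rectangle 90 (its x) x 55 (its y) x 16 mm thick, about 0.1 kg; origin at the centre of its underside, z up. All intact slabs are alike and either way round and either face up is right. May be absent
- slab2: an intact amber resin specimen slab with a dark round fossil and a small white label on top: a plain rectangle 90 (its x) x 55 (its y) x 16 mm thick, about 0.1 kg; origin at the centre of its underside, z up. All intact slabs are alike and either way round and either face up is right. May be absent
- slab3: an intact amber resin specimen slab with a dark round fossil and a small white label on top: a plain rectangle 90 (its x) x 55 (its y) x 16 mm thick, about 0.1 kg; origin at the centre of its underside, z up. All intact slabs are alike and either way round and either face up is right. May be absent
- slab4: an intact amber resin specimen slab with a dark round fossil and a small white label on top: a plain rectangle 90 (its x) x 55 (its y) x 16 mm thick, about 0.1 kg; origin at the centre of its underside, z up. All intact slabs are alike and either way round and either face up is right. May be absent
- slab5: an intact amber resin specimen slab with a dark round fossil and a small white label on top: a plain rectangle 90 (its x) x 55 (its y) x 16 mm thick, about 0.1 kg; origin at the centre of its underside, z up. All intact slabs are alike and either way round and either face up is right. May be absent
- slab6: an intact amber resin specimen slab with a dark round fossil and a small white label on top: a plain rectangle 90 (its x) x 55 (its y) x 16 mm thick, about 0.1 kg; origin at the centre of its underside, z up. All intact slabs are alike and either way round and either face up is right. May be absent
- broken_corner: a broken amber slab with fossil and label: once 90 x 55 x 16 mm, but the corner at its +x, +y end is missing (about 32 mm along x and 27 mm along y, cut off slantwise); full 55 mm width from x = -45 to +13 mm, so grip it at about x = -18 mm; origin at the centre of the underside of the original rectangle. May be absent
- broken_short: a broken amber slab with fossil but no label, snapped off short: about 57 mm long (x from -30 to about +27 mm, where the break is slanted), 55 mm wide in y, 16 mm thick; origin under its middle, grip it at about x = -5 mm. May be absent
- cover: the dark wooden cover of the pile: board 90 (x) x 55 (y) x 10 mm with a steel bar grip in its middle, 44 mm long in x, 18 mm wide in y, from 10 to 36 mm above the underside; origin at the centre of its underside
- stand_top (a point): centre of the top of the fixed blue pile stand, a block 90 (x) x 55 (y) mm, the slabs' own outline, 12 mm high (this point is 12 mm above the bench) with a black rubber patch on top; x along its long side
- tray_in (a point): centre of the inner floor (5 mm above the bench) of the fixed red open discard tray: 260 (x) x 170 (y) x 45 mm high outside, walls 5 mm thick
- bottle: bystander: amber bottle with orange cap, 56 mm across, 120 mm high; origin under its middle
- dish: bystander: shallow glass dish, 90 mm across, 18 mm high; origin under its middle

How it is judged:
On the way, in this order (a step that is already met when the one before it is completed fails the run):
1. all the intact slabs lie squarely piled on the stand (x of slab1 in the frame of stand_top between -0.007 and 0.007 m and y of slab1 in the frame of stand_top between -0.007 and 0.007 m and angle between the x axis of each of slab1, slab2, slab3, slab4, slab5, slab6 and the x axis of stand_top, either way round below 0.1 rad and angle between the z axis of each of slab1, slab2, slab3, slab4, slab5, slab6 and the z axis of stand_top, either way round below 0.06 rad and linear speed of each of slab1, slab2, slab3, slab4, slab5, slab6 below 0.02 m/s and z of each of slab1, slab2, slab3, slab4, slab5, slab6 in the frame of stand_top above -0.004 m and x of slab2 in the frame of stand_top between -0.007 and 0.007 m and y of slab2 in the frame of stand_top between -0.007 and 0.007 m and x of slab3 in the frame of stand_top between -0.007 and 0.007 m and y of slab3 in the frame of stand_top between -0.007 and 0.007 m and x of slab4 in the frame of stand_top between -0.007 and 0.007 m and y of slab4 in the frame of stand_top between -0.007 and 0.007 m and x of slab5 in the frame of stand_top between -0.007 and 0.007 m and y of slab5 in the frame of stand_top between -0.007 and 0.007 m and x of slab6 in the frame of stand_top between -0.007 and 0.007 m and y of slab6 in the frame of stand_top between -0.007 and 0.007 m), for 0.2 s.
2. the cover lies squarely on the completed pile (all of step 1 and x of cover in the frame of stand_top between -0.007 and 0.007 m and y of cover in the frame of stand_top between -0.007 and 0.007 m and angle between the x axis of cover and the x axis of stand_top, either way round below 0.1 rad and angle between cover's own z axis and vertical below 0.06 rad and linear speed of cover below 0.02 m/s and z of cover in the frame of stand_top above 0.028 m and z of each of slab1, slab2, slab3, slab4, slab5, slab6 in the frame of cover below 0.004 m), for 0.2 s.
At the end, for the whole second after the job is handed in: Each intact slab lies flat in the pile on the stand, centred within 7 mm along both stand axes and parallel within 0.1 rad (either way round); the cover lies on top, grip up, to the same tolerances; each broken slab is in the red tray; all at rest (all of step 2 and x of broken_corner in the frame of tray_in between -0.12 and 0.12 m and y of broken_corner in the frame of tray_in between -0.075 and 0.075 m and z of each of broken_corner, broken_short in the frame of tray_in below 0.04 m and linear speed of each of broken_corner, broken_short below 0.02 m/s and x of broken_short in the frame of tray_in between -0.12 and 0.12 m and y of broken_short in the frame of tray_in between -0.075 and 0.075 m); the robot touches nothing.
It fails at once if bottle or dish is moved more than 40 mm, or the bottle tipped over (distance of any of bottle, dish from where it was at the start of the episode above 0.04 m or angle between bottle's own z axis and vertical above 0.6 rad).
Of slab1, slab2, slab3, slab4, slab5, slab6 only 4 to 6 are there at a start; the rules pass over those that are not, and their reading is None.
Of broken_corner, broken_short only 1 to 2 are there at a start; the rules pass over those that are not, and their reading is None.
At some moment in a run one of slab1, slab2, slab3, slab4, slab5, slab6, broken_corner, broken_short may be knocked a few centimetres aside while the robot is not near it.
It also fails if it takes over 210 s, if anything falls off the work surface, if the arm or the gripper's body presses on something with over 40 N, if the wrist force passes 120 N, or if a joint passes its speed limit or range.

## Working session

There is one attempt and no reset: what is moved stays moved. The work goes in short steps, Python scripts to look and compute and a tool call to move; the robot and the scene stay as the last step left them, time stands still between calls to the robot, and variables do not carry over. Pictures are saved under pics/ and viewed, about 12 in all and at most 16, crops included, and the job is handed in when it is done.

Besides the shell and the picture viewer there is one more tool, called after "Call:" as name(argument=value, ...) on one line, values as JSON. send_rows: Moves the arm, as the interface text tells. Its arguments: {"type":"object","properties":{"deltas":{"type":"array"},"gripper":{"type":"number"},"grip_force":{"type":"number"}},"required":["deltas"]}

```bash
mkdir -p pics; ls
python3 - <<'E'
from workcell import *
import cv2
print(get_obs())
try: print('go',grasp_offset)
except Exception as e: print(e)
for n in ("top","side"):
    c=capture(n); cv2.imwrite(f"pics/{n}0.png",cv2.resize(c["image"][:,:,::-1],(800,600),interpolation=cv2.INTER_CUBIC))
    print(n,c["fovy"],c["cx"],c["cy"],c["R"],c["t"], -c["R"].T@c["t"])
E
```

```text
pics
{'clock': 0.0, 'qpos': array([-1.36158533e+00,  3.00457697e-01,  1.52161311e+00, -8.00589633e-06,
        1.32068978e+00, -6.66079812e-02]), 'qvel': array([-9.36374692e-04, -1.61332361e-04, -2.39969588e-04,  1.52164376e-03,
       -1.26660494e-03, -9.75379401e-07]), 'joint_torque': array([ 1.27626765e-03, -5.43504560e+01, -3.61795342e+01, -6.98153130e-06,
        3.97315482e-03, -8.78574866e-07]), 'tool_pos': array([ 0.14972468, -0.52897498,  0.23071511]), 'tool_rot': array([-5.82211168e-04,  9.90505243e-01,  1.37473712e-01, -4.54707246e-05]), 'ft_force': array([0.31157244, 0.36693169, 0.10934635]), 'wrist_torque': array([-0.02050292, -0.00520858,  0.05279391]), 'finger_gap': 1.0018534121139488}
go 0.0187
top 50.43083532532711 274.21456873358756 209.61888132940678 [[ 0.01889801 -0.99976803 -0.01033249]
 [-0.983004   -0.01669167 -0.18282376]
 [ 0.18260888  0.01361188 -0.98309141]] [0.00517736 0.56045863 1.09280074] [ 3.51280114e-01 -3.43929902e-04  1.17684166e+00]
side 53.99772100117723 283.6315562598295 210.681841810376 [[ 0.99533666 -0.09576257  0.01159544]
 [-0.06881694 -0.78916872 -0.61030891]
 [ 0.06759551  0.60666487 -0.79207865]] [-0.5533502   0.04659343  0.9376177 ] [ 0.49059742 -0.58503988  0.77751968]
```

View pics/top0.png

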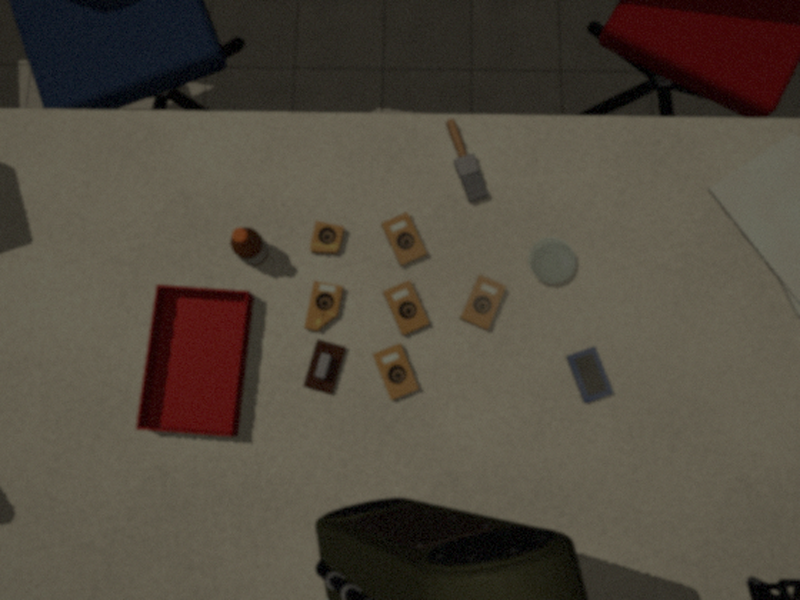

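View pics/side0.png

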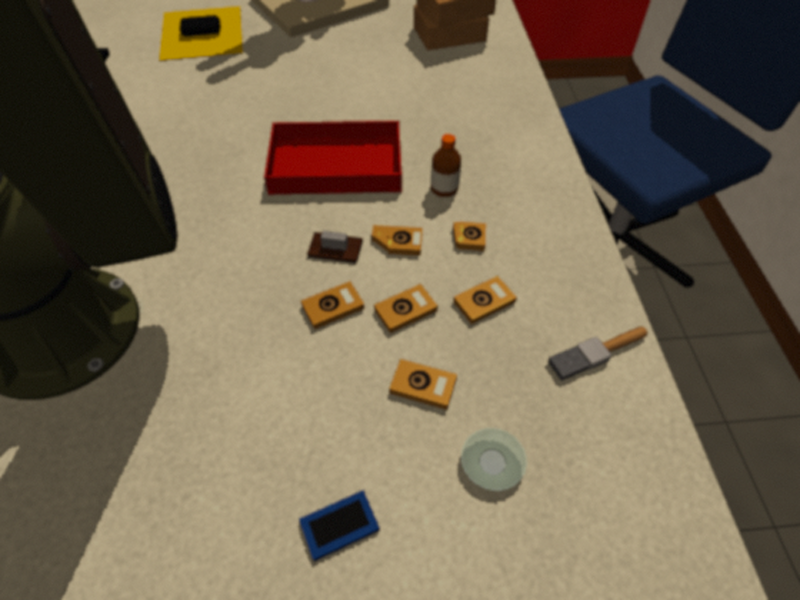

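Both views show 4 intact slabs, with top-view pixels (406,240), (408,308), (397,372) and (484,302). broken_short is at (327,238), broken_corner at (325,305) and the cover at (326,367). The stand is at (590,375), the tray at (197,362), the bottle at (247,245) and the dish at (554,262). Next I fit the poses by silhouette.

```bash
cat > h.py <<'E'
import numpy as np, cv2
from scipy.optimize import minimize
def box(x0,x1,y0,y1,h): return [[x0,y0],[x1,y0],[x1,y1],[x0,y1]],h
FULL=box(-.045,.045,-.0275,.0275,.016); STAND=box(-.045,.045,-.0275,.0275,.012); BOARD=box(-.045,.045,-.0275,.0275,.010)
CORN=([[-.045,-.0275],[.045,-.0275],[.045,.0005],[.013,.0275],[-.045,.0275]],.016)
SHORT=box(-.030,.027,-.0275,.0275,.016)
def f(c): return 210/np.tan(np.radians(c["fovy"]/2))
def proj(c,P):
    q=np.asarray(P)@c["R"].T+c["t"]; return q[:,:2]/q[:,2:]*f(c)+[c["cx"],c["cy"]]
def back(c,u,v,z):
    d=c["R"].T@[(u-c["cx"])/f(c),(v-c["cy"])/f(c),1]; o=-c["R"].T@c["t"]; return o+d*(z-o[2])/d[2]
def hsv(c): return cv2.cvtColor(cv2.GaussianBlur(c["image"],(3,3),0),cv2.COLOR_RGB2HSV).astype(int)
def mask(c,kind):
    H,S,V=np.moveaxis(hsv(c),2,0)
    if kind=="amber": m=(H>6)&(H<25)&(S>125)&(V>40)
    if kind=="blue": m=(H>95)&(H<140)&(S>70)
    if kind=="dark": m=(V<65)&((H<14)|(H>165))&(S>80)
    return m.astype(np.uint8)
def blob(c,kind,x,y,z=.01,R=22):
    "filled hull of blob near world (x,y)"
    m=cv2.morphologyEx(mask(c,kind),cv2.MORPH_CLOSE,np.ones((3,3),np.uint8)); n,l,s,ce=cv2.connectedComponentsWithStats(m)
    p=proj(c,[[x,y,z]])[0]; k=[i for i in range(1,n) if s[i,4]>25 and np.hypot(*(ce[i]-p))<R]
    if not k: return None
    k=max(k,key=lambda i:s[i,4])
    hull=cv2.convexHull(np.argwhere(l==k)[:,::-1].astype(np.int32)); o=np.zeros_like(m); cv2.fillPoly(o,[hull],1); return o
def sil(c,model,pose,z0):
    x,y,a=pose; xy=np.array(model[0]); w=np.c_[x+xy[:,0]*np.cos(a)-xy[:,1]*np.sin(a), y+xy[:,0]*np.sin(a)+xy[:,1]*np.cos(a)]
    p=proj(c,np.r_[np.c_[w,np.full(len(w),z0)],np.c_[w,np.full(len(w),z0+model[1])]])
    hull=cv2.convexHull(p.astype(np.float32)); o=np.zeros((1680,2240),np.uint8); cv2.fillPoly(o,[np.round(hull*4+1.5).astype(np.int32)],1)
    return cv2.resize(o.astype(np.float32),(560,420),interpolation=cv2.INTER_AREA)
def fit(cs,model,kind,x,y,a,z0=0.):
    B=[(c,b) for c in cs for b in [blob(c,kind,x,y,z0+.01)] if b is not None]
    if not B: return None,9
    cost=lambda q:sum(np.abs(sil(c,model,[q[0]/100,q[1]/100,q[2]],z0)-b).sum()/b.sum() for c,b in B)/len(B)
    best=None
    for da in (0,.25,-.25):
        r=minimize(cost,[x*100,y*100,a+da],method="Nelder-Mead",options=dict(initial_simplex=np.array([x*100,y*100,a+da])+[[0,0,0],[1,0,0],[0,1,0],[0,0,.2]],xatol=.01,fatol=1e-4))
        if best is None or r.fun<best.fun: best=r
    return np.array([best.x[0]/100,best.x[1]/100,best.x[2]]),best.fun
E
cat > m.py <<'E'
from workcell import *
from h import *
T=capture("top"); S=capture("side")
items=[("A",FULL,"amber",406,240,.3),("B",FULL,"amber",408,308,.3),("C",FULL,"amber",397,372,.3),("D",FULL,"amber",484,302,-.4),("corner",CORN,"amber",325,305,0),("short",SHORT,"amber",327,238,0),("cover",BOARD,"dark",326,367,-.3),("stand",STAND,"blue",590,375,.3)]
for n,mod,k,u,v,a in items:
    p=back(T,u*.7,v*.7,.01)
    for nm,cs in (("T",[T]),("S",[S]),("TS",[T,S])):
        r,c=fit(cs,mod,k,p[0],p[1],a); print(n,nm,None if r is None else r.round(4),round(c,3), end=" | ")
    print()
for n,u,v in (("tray1",157,286),("tray2",251,291),("tray3",238,435),("tray4",138,430)): print(n,back(T,u*.7,v*.7,.045).round(3))
print("bottle",back(T,262*.7,258*.7,0).round(3),"dish",back(T,554*.7,262*.7,.01).round(3))
E
python3 m.py
```

```text
A T [ 0.6863 -0.0045  0.3843] 0.197 | A S [ 0.6868 -0.0027  0.4679] 0.052 | A TS [ 0.687  -0.0025  0.4521] 0.128 | 
B T [ 0.5522 -0.0103  0.4307] 0.147 | B S [ 0.5546 -0.0085  0.4479] 0.042 | B TS [ 0.554  -0.009   0.4559] 0.101 | 
C T [0.4355 0.0066 0.4024] 0.099 | C S [0.436  0.0082 0.4074] 0.046 | C TS [0.4357 0.0076 0.4138] 0.077 | 
D T [ 0.5635 -0.1554 -0.5985] 3.049 | D S [ 0.5674 -0.1519 -0.4004] 0.04 | D TS [ 0.5679 -0.1521 -0.4318] 1.556 | 
corner T [ 0.5554  0.143  -0.105 ] 0.266 | corner S [ 0.5553  0.1448 -0.089 ] 0.196 | corner TS [ 0.5553  0.144  -0.129 ] 0.239 | 
short T [ 0.6883  0.1413 -0.0427] 0.213 | short S [ 0.6863  0.1432 -0.1765] 0.075 | short TS [ 0.686   0.143  -0.1783] 0.15 | 
cover T [ 0.4411  0.1368 -0.2324] 0.112 | cover S [ 0.4414  0.1393 -0.1483] 0.271 | cover TS [ 0.4431  0.1368 -0.2479] 0.2 | 
stand T None 9 | stand S [ 0.4365 -0.3457  0.3529] 0.061 | stand TS [ 0.4365 -0.3457  0.3529] 0.061 | 
tray1 [0.579 0.443 0.045]
tray2 [0.573 0.271 0.045]
tray3 [0.317 0.279 0.045]
tray4 [0.322 0.454 0.045]
bottle [0.646 0.265 0.   ] dish [ 0.645 -0.288  0.01 ]
```

```bash
cat > m2.py <<'E'
from workcell import *
from h import *
import h
T=capture("top"); S=capture("side")
for a in (0,3.1):
    for nm,mod,x,y in (("corner",CORN,.555,.144),("short",SHORT,.686,.143)): print(nm,fit([S],mod,"amber",x,y,a))
tiles=[]
for c in (S,T):
    row=[]
    for (x,y,a,mod) in ((.4365,-.3457,.353,STAND),(.5553,.144,3.05,CORN),(.6863,.1432,2.97,SHORT),(.4411,.138,-.2,BOARD)):
        u,v=proj(c,[[x,y,.01]])[0].round().astype(int); h_=25 if c is T else 28
        im=cv2.resize(c["image"][v-h_:v+h_,u-h_:u+h_,::-1],(270,270),interpolation=cv2.INTER_CUBIC); k=270/(2*h_)
        if mod is STAND: im=np.clip(im*1.8,0,255).astype(np.uint8)
        xy=np.array(mod[0]); w=np.c_[x+xy[:,0]*np.cos(a)-xy[:,1]*np.sin(a), y+xy[:,0]*np.sin(a)+xy[:,1]*np.cos(a),np.full(len(xy),mod[1])]
        p=((proj(c,w)-[u-h_,v-h_]+.5)*k).round().astype(np.int32)
        cv2.polylines(im,[p],True,(0,255,0),1); row.append(im[:, :])
    tiles.append(np.hstack([cv2.resize(r,(200,200)) for r in row]) if 0 else np.hstack(row))
M=np.vstack(tiles); cv2.imwrite("pics/c1.png",cv2.resize(M,(800,400)))
u,v=proj(T,[[.4365,-.3457,.012]])[0].astype(int); print(hsv(T)[v,u-30:u+30:2].tolist())
E
python3 m2.py
```

```text
corner (array([ 0.55517961,  0.14523035, -0.10035529]), np.float64(0.19930340557275542))
short (array([ 0.68605545,  0.14370582, -0.17856803]), np.float64(0.07312925170068027))
corner (array([0.55342243, 0.14426706, 2.97870784]), np.float64(0.0589202786377709))
short (array([0.68323578, 0.14403853, 2.97260987]), np.float64(0.07242063492063493))
[[23, 51, 104], [23, 51, 104], [21, 52, 103], [21, 50, 101], [23, 50, 101], [23, 50, 101], [23, 50, 101], [20, 53, 102], [21, 49, 98], [22, 37, 76], [113, 18, 58], [107, 32, 55], [23, 20, 50], [24, 51, 50], [19, 57, 49], [19, 56, 50], [23, 62, 49], [22, 57, 49], [23, 45, 51], [90, 5, 52], [110, 13, 61], [21, 31, 82], [22, 49, 99], [21, 53, 101], [21, 54, 100], [21, 51, 100], [23, 53, 101], [23, 50, 102], [23, 50, 102], [23, 50, 101]]
```

View pics/c1.png

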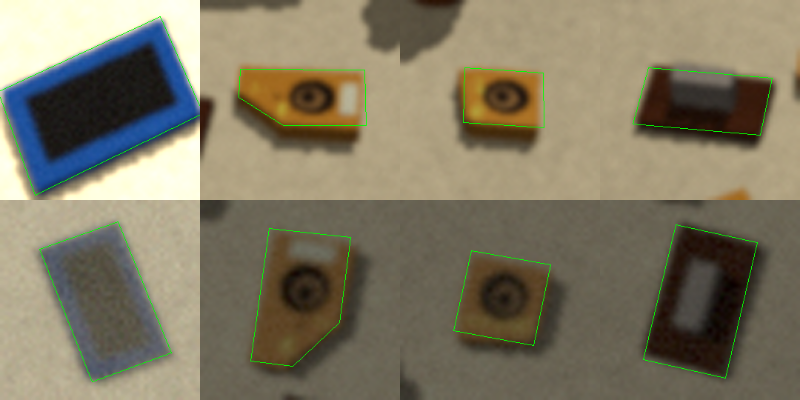

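```bash
cat > plan.py <<'E'
from workcell import *
import sys, numpy as np
from scipy.spatial.transform import Rotation as Ro
def plan(x,y,z,psi):
    "shift in tool axes as they stand (mm), then turn about tool z (deg)"
    o=get_obs(); q=o["tool_rot"]; R=Ro.from_quat([q[1],q[2],q[3],q[0]]).as_matrix()
    d=R.T@(np.array([x,y,z])-o["tool_pos"]); ps=np.arctan2(R[1,0],R[0,0]); dp=(psi-ps+np.pi/2)%np.pi-np.pi/2
    print("t",round(o["clock"],2),"pos",o["tool_pos"].round(4),"psi",ps.round(3),"zax",R[:,2].round(3),"shift mm",(d*1e3).round(1),"turn",round(-np.degrees(dp),1),"gap",round(o["finger_gap"],3),"F",o["ft_force"].round(1))
if __name__=="__main__": plan(*map(float,sys.argv[1:5]))
E
python3 plan.py .5712 .1405 .1 -.163
```

```text
t 0.3 pos [ 0.1497 -0.5292  0.2311] psi 0.276 zax [-0.  0. -1.] shift mm [ 587.9 -529.6  131.3] turn 25.1 gap 1.003 F [-0.1 -0.7 -0.6]
```

Call:
send_rows(deltas=[[[0.0294,-0.0265,0,0,0,0],[0.0294,-0.0265,0,0,0,0],[0.0294,-0.0265,0,0,0,0],[0.0294,-0.0265,0,0,0,0],[0.0294,-0.0265,0,0,0,0],[0.0294,-0.0265,0,0,0,0],[0.0294,-0.0265,0,0,0,0],[0.0294,-0.0265,0,0,0,0],[0.0294,-0.0265,0,0,0,0],[0.0294,-0.0265,0,0,0,0]]], gripper=0.085)

```text
clock: 1.13
tool_pos: [0.3611, -0.1924, 0.2315]
tool_rot: [0.0, 0.991, 0.137, 0.0]
ft_force: [0.4, -1.4, -0.5]
finger_gap: 0.996
```

Call:
send_rows(deltas=[[[0.0294,-0.0265,0,0,0,0],[0.0294,-0.0265,0,0,0,0],[0.0294,-0.0265,0,0,0,0],[0.0294,-0.0265,0,0,0,0],[0.0294,-0.0265,0,0,0,0],[0.0294,-0.0265,0,0,0,0],[0.0294,-0.0265,0,0,0,0],[0.0294,-0.0265,0,0,0,0],[0.0294,-0.0265,0,0,0,0],[0.0294,-0.0265,0,0,0,0]]])

```text
clock: 1.97
tool_pos: [0.5719, 0.1429, 0.2312]
tool_rot: [0.0, 0.99, 0.138, 0.0]
ft_force: [0.6, -1.1, 0.7]
finger_gap: 0.992
```

Call:
send_rows(deltas=[[[0,0,0,0,0,6.275],[0,0,0,0,0,6.275],[0,0,0,0,0,6.275],[0,0,0,0,0,6.275],[0,0,0.033,0,0,0],[0,0,0.033,0,0,0],[0,0,0.033,0,0,0],[0,0,0.033,0,0,0],[0,0,0,0,0,0],[0,0,0,0,0,0]]])

```text
clock: 2.8
tool_pos: [0.5708, 0.1408, 0.0988]
tool_rot: [0.0, 0.997, -0.081, -0.001]
ft_force: [-0.3, 0.6, 1.4]
finger_gap: 0.999
```

```bash
python3 plan.py .5712 .1405 .002 -.163
```

```text
t 2.8 pos [0.5708 0.1408 0.0988] psi -0.162 zax [-0.003 -0.    -1.   ] shift mm [ 0.7  0.1 96.8] turn 0.0 gap 0.999 F [-0.3  0.6  1.4]
```

Call:
send_rows(deltas=[[[0.0007,0,0.033,0,0,0],[0,0,0.033,0,0,0],[0,0,0.02,0,0,0],[0,0,0.0125,0,0,0],[0,0,0,0,0,0],[0,0,0,0,0,0]]])

```text
clock: 3.3
tool_pos: [0.573, 0.141, 0.0026]
tool_rot: [-0.0, 0.997, -0.081, 0.001]
ft_force: [0.9, -0.2, 0.3]
finger_gap: 0.995
```

Call:
send_rows(deltas=[[[0,0,0,0,0,0],[0,0,0,0,0,0],[0,0,0,0,0,0],[0,0,0,0,0,0],[0,0,0,0,0,0],[0,0,0,0,0,0],[0,0,0,0,0,0],[0,0,0,0,0,0]]], gripper=0.03, grip_force=40)

```text
clock: 3.97
tool_pos: [0.5728, 0.141, 0.0026]
tool_rot: [-0.0, 0.997, -0.081, 0.001]
ft_force: [-2.8, -0.5, 9.4]
finger_gap: 0.635
```

Call:
send_rows(deltas=[[[0,0,-0.015,0,0,0],[0,0,-0.035,0,0,0],[0,0,-0.035,0,0,0],[0,0,-0.035,0,0,0],[0,0,-0.03,0,0,0],[0,0,0,0,0,0]]])

```text
clock: 4.47
tool_pos: [0.5742, 0.1412, 0.1583]
tool_rot: [-0.001, 0.997, -0.081, 0.005]
ft_force: [-0.1, -0.2, -0.8]
finger_gap: 0.63
```

```bash
python3 plan.py .51 .362 .045 -.03
```

```text
t 4.47 pos [0.5742 0.1412 0.1583] psi -0.162 zax [ 0.01   0.002 -1.   ] shift mm [-100.2 -207.1  113. ] turn -7.6 gap 0.63 F [-0.1 -0.2 -0.8]
```

Call:
send_rows(deltas=[[[-0.0143,-0.0296,0,0,0,0],[-0.0143,-0.0296,0,0,0,0],[-0.0143,-0.0296,0,0,0,0],[-0.0143,-0.0296,0,0,0,0],[-0.0143,-0.0296,0,0,0,0],[-0.0143,-0.0296,0,0,0,0],[-0.0143,-0.0296,0,0,0,0],[0,0,0,0,0,-3.8],[0,0,0,0,0,-3.8],[0,0,0,0,0,0]]])

```text
clock: 5.3
tool_pos: [0.5062, 0.3619, 0.1508]
tool_rot: [0.0, 1.0, -0.013, -0.0]
ft_force: [-0.1, 0.4, -0.8]
finger_gap: 0.635
```

Call:
send_rows(deltas=[[[0,0,0.035,0,0,0],[0,0,0.035,0,0,0],[0,0,0.035,0,0,0],[0,0,0.02,0,0,0],[0,0,0.01,0,0,0],[0,0,0,0,0,0],[0,0,0,0,0,0]]])

```text
clock: 5.88
tool_pos: [0.5071, 0.3615, 0.0168]
tool_rot: [-0.0, 1.0, -0.015, 0.0]
ft_force: [-0.5, -0.3, 0.0]
finger_gap: 0.625
```

Call:
send_rows(deltas=[[[0,0,0,0,0,0],[0,0,0,0,0,0],[0,0,0,0,0,0],[0,0,0,0,0,0],[0,0,-0.03,0,0,0],[0,0,-0.035,0,0,0],[0,0,-0.035,0,0,0],[0,0,-0.035,0,0,0],[0,0,-0.035,0,0,0],[0,0,0,0,0,0]]], gripper=0.075)

```text
clock: 6.72
tool_pos: [0.5085, 0.3627, 0.1941]
tool_rot: [-0.003, 1.0, -0.015, 0.005]
ft_force: [1.1, 0.7, 0.6]
finger_gap: 0.878
```

```bash
python3 plan.py .689 .1425 .1 -.169
cat > look.py <<'E'
import sys
from workcell import *
from h import *
S=capture("side")
cv2.imwrite("pics/"+sys.argv[1]+".png",cv2.resize(S["image"][:,:,::-1],(800,600),interpolation=cv2.INTER_CUBIC))
for n,mod,x,y,a in (("A",FULL,.687,-.0025,.46),("B",FULL,.5546,-.0085,.448),("C",FULL,.436,.008,.407),("D",FULL,.5674,-.152,-.4),("short",SHORT,.6832,.144,2.97),("stand",STAND,.4365,-.3457,.353)):
    r,c=fit([S],mod,"blue" if n=="stand" else "amber",x,y,a); print(n,None if r is None else r.round(4),round(c,3))
E
python3 look.py s1
```

```text
t 6.72 pos [0.5085 0.3627 0.1941] psi -0.03 zax [ 0.01   0.006 -1.   ] shift mm [186.  215.3  94.5] turn 8.0 gap 0.878 F [1.1 0.7 0.6]
A [ 0.6871 -0.0023  0.4607] 0.051
B [ 0.5547 -0.0087  0.4342] 0.043
C [0.4355 0.0088 0.3911] 0.047
D [ 0.5674 -0.1519 -0.4016] 0.04
short [0.6832 0.144  2.97  ] 0.073
stand [ 0.4365 -0.3457  0.353 ] 0.061
```

View pics/s1.png

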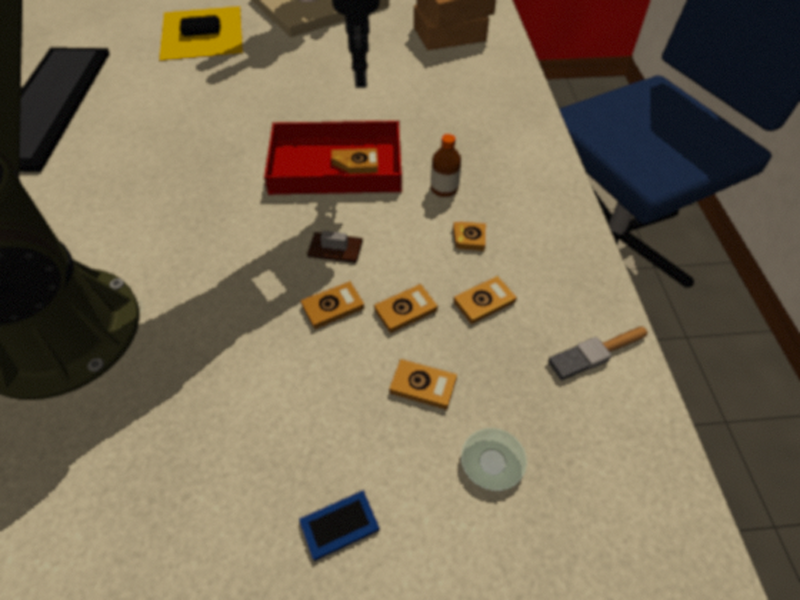

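Call:
send_rows(deltas=[[[0.0232,0.0269,0,0,0,0],[0.0232,0.0269,0,0,0,0],[0.0232,0.0269,0,0,0,0],[0.0232,0.0269,0,0,0,0],[0.0232,0.0269,0,0,0,0],[0.0232,0.0269,0,0,0,0],[0.0232,0.0269,0,0,0,0],[0.0232,0.0269,0,0,0,0],[0,0,0,0,0,4],[0,0,0,0,0,4]]], gripper=0.08)

```text
clock: 7.6
tool_pos: [0.6863, 0.1386, 0.1841]
tool_rot: [0.0, 0.996, -0.087, -0.001]
ft_force: [-1.7, -0.4, -0.5]
finger_gap: 0.941
```

Call:
send_rows(deltas=[[[0,0,0.035,0,0,0],[0,0,0.035,0,0,0],[0,0,0.035,0,0,0],[0,0,0.035,0,0,0],[0,0,0,0,0,0],[0,0,0,0,0,0]]])

```text
clock: 8.1
tool_pos: [0.6848, 0.1407, 0.0443]
tool_rot: [0.0, 0.996, -0.085, -0.002]
ft_force: [0.3, 0.9, 0.6]
finger_gap: 0.938
```

```bash
python3 plan.py .6881 .1425 .001 -.169
```

```text
t 8.1 pos [0.6848 0.1407 0.0443] psi -0.169 zax [-0.004 -0.001 -1.   ] shift mm [ 3.1 -2.4 43.3] turn -0.0 gap 0.938 F [0.3 0.9 0.6]
```

Call:
send_rows(deltas=[[[0.0031,-0.0024,0.025,0,0,0],[0,0,0.012,0,0,0],[0,0,0.006,0,0,0],[0,0,0,0,0,0],[0,0,0,0,0,0]]])

```text
clock: 8.52
tool_pos: [0.6896, 0.1427, 0.0041]
tool_rot: [-0.0, 0.996, -0.085, 0.001]
ft_force: [0.2, 1.2, 0.3]
finger_gap: 0.935
```

Call:
send_rows(deltas=[[[0,0,0,0,0,0],[0,0,0,0,0,0],[0,0,0,0,0,0],[0,0,0,0,0,0],[0,0,0,0,0,0],[0,0,0,0,0,0],[0,0,0,0,0,0]]], gripper=0.03)

```text
clock: 9.1
tool_pos: [0.6898, 0.1428, 0.0043]
tool_rot: [-0.0, 0.996, -0.085, 0.001]
ft_force: [-2.0, -0.2, 5.5]
finger_gap: 0.631
```

Call:
send_rows(deltas=[[[0,0,-0.015,0,0,0],[0,0,-0.035,0,0,0],[0,0,-0.035,0,0,0],[0,0,-0.035,0,0,0],[0,0,-0.035,0,0,0],[0,0,-0.035,0,0,0],[0,0,0,0,0,0],[0,0,0,0,0,0]]])

```text
clock: 9.77
tool_pos: [0.6898, 0.1427, 0.1965]
tool_rot: [-0.001, 0.996, -0.085, 0.002]
ft_force: [0.2, 0.2, -1.6]
finger_gap: 0.634
```

```bash
python3 plan.py .385 .362 .017 -.05
```

```text
t 9.77 pos [0.6898 0.1427 0.1965] psi -0.169 zax [ 0.005  0.001 -1.   ] shift mm [-338.2 -164.5  178.2] turn -6.8 gap 0.634 F [ 0.2  0.2 -1.6]
```

Call:
send_rows(deltas=[[[-0.0338,-0.0165,0,0,0,0],[-0.0338,-0.0165,0,0,0,0],[-0.0338,-0.0165,0,0,0,0],[-0.0338,-0.0165,0,0,0,0],[-0.0338,-0.0165,0,0,0,0],[-0.0338,-0.0165,0,0,0,0],[-0.0338,-0.0165,0,0,0,0],[-0.0338,-0.0165,0,0,0,0],[-0.0338,-0.0165,0,0,0,0],[-0.0338,-0.0165,0,0,0,0]]])

```text
clock: 10.6
tool_pos: [0.3817, 0.3626, 0.1922]
tool_rot: [0.001, 0.996, -0.085, -0.001]
ft_force: [0.3, 1.1, -1.0]
finger_gap: 0.632
```

Call:
send_rows(deltas=[[[0,0,0,0,0,-6.8],[0,0,0.035,0,0,0],[0,0,0.035,0,0,0],[0,0,0.035,0,0,0],[0,0,0.035,0,0,0],[0,0,0.025,0,0,0],[0,0,0.01,0,0,0],[0,0,0,0,0,0],[0,0,0,0,0,0]]])

```text
clock: 11.35
tool_pos: [0.384, 0.3623, 0.0184]
tool_rot: [0.0, 1.0, -0.025, -0.0]
ft_force: [0.2, 0.1, -0.6]
finger_gap: 0.63
```

Call:
send_rows(deltas=[[[0,0,0,0,0,0],[0,0,0,0,0,0],[0,0,0,0,0,0],[0,0,0,0,0,0],[0,0,-0.03,0,0,0],[0,0,-0.035,0,0,0],[0,0,-0.035,0,0,0],[0,0,-0.035,0,0,0],[0,0,0,0,0,0]]], gripper=0.08)

```text
clock: 12.1
tool_pos: [0.3858, 0.3639, 0.16]
tool_rot: [-0.003, 1.0, -0.025, 0.004]
ft_force: [0.7, 0.4, 0.7]
finger_gap: 0.936
```

```bash
python3 plan.py .5674 -.1528 .06 -.401; python3 look.py s2
```

```text
t 12.1 pos [0.3858 0.3639 0.16  ] psi -0.051 zax [ 0.008  0.007 -1.   ] shift mm [206.7 507.6  98. ] turn 20.1 gap 0.936 F [0.7 0.4 0.7]
A [ 0.6871 -0.0024  0.4608] 0.05
B [ 0.5546 -0.0083  0.4375] 0.042
C [0.436  0.008  0.4076] 0.047
D [ 0.5674 -0.152  -0.3983] 0.039
short None 9
stand [ 0.4365 -0.3457  0.353 ] 0.061
```

Call:
send_rows(deltas=[[[0.0148,0.0363,0,0,0,0],[0.0148,0.0363,0,0,0,0],[0.0148,0.0363,0,0,0,0],[0.0148,0.0363,0,0,0,0],[0.0148,0.0363,0,0,0,0],[0.0148,0.0363,0,0,0,0],[0.0148,0.0363,0,0,0,0],[0.0148,0.0363,0,0,0,0],[0.0148,0.0363,0,0,0,0],[0.0148,0.0363,0,0,0,0]]], gripper=0.085)

```text
clock: 12.98
tool_pos: [0.5132, -0.0098, 0.152]
tool_rot: [-0.0, 1.0, -0.025, -0.001]
ft_force: [0.4, 0.5, 0.7]
finger_gap: 0.993
```

Call:
send_rows(deltas=[[[0.0148,0.0363,0,0,0,0],[0.0148,0.0363,0,0,0,0],[0.0148,0.0363,0,0,0,0],[0.0148,0.0363,0,0,0,0],[0,0,0,0,0,6.7],[0,0,0,0,0,6.7],[0,0,0,0,0,6.7],[0,0,0.033,0,0,0],[0,0,0.033,0,0,0],[0,0,0.033,0,0,0]]])

```text
clock: 13.82
tool_pos: [0.5646, -0.1557, 0.052]
tool_rot: [0.0, 0.98, -0.199, -0.0]
ft_force: [1.0, -0.8, -0.7]
finger_gap: 0.993
```

Call:
send_rows(deltas=[[[0,0,0,0,0,0],[0,0,0,0,0,0]]])

```text
clock: 13.98
tool_pos: [0.5642, -0.1555, 0.0526]
tool_rot: [-0.0, 0.98, -0.199, -0.002]
ft_force: [0.8, -0.8, 0.5]
finger_gap: 0.995
```

```bash
python3 plan.py .5674 -.1528 .001 -.40
```

```text
t 13.98 pos [ 0.5642 -0.1555  0.0526] psi -0.401 zax [-0.003  0.001 -1.   ] shift mm [ 2.1 -3.7 51.6] turn -0.1 gap 0.995 F [ 0.8 -0.8  0.5]
```

Call:
send_rows(deltas=[[[0.0021,-0.0037,0.03,0,0,0],[0,0,0.015,0,0,0],[0,0,0.006,0,0,0],[0,0,0,0,0,0],[0,0,0,0,0,0]]])

```text
clock: 14.4
tool_pos: [0.5693, -0.1535, 0.0047]
tool_rot: [0.0, 0.98, -0.199, 0.001]
ft_force: [0.2, -0.3, -0.0]
finger_gap: 0.999
```

Call:
send_rows(deltas=[[[0,0,0,0,0,0],[0,0,0,0,0,0],[0,0,0,0,0,0],[0,0,0,0,0,0],[0,0,0,0,0,0],[0,0,0,0,0,0],[0,0,0,0,0,0]]], gripper=0.03)

```text
clock: 14.98
tool_pos: [0.569, -0.1534, 0.0042]
tool_rot: [0.0, 0.98, -0.199, 0.001]
ft_force: [-3.2, 0.9, 9.4]
finger_gap: 0.628
```

Call:
send_rows(deltas=[[[0,0,-0.01,0,0,0],[0,0,-0.03,0,0,0],[0,0,-0.035,0,0,0],[0,0,-0.035,0,0,0],[0,0,0,0,0,0],[0,0,0,0,0,0]]])

```text
clock: 15.48
tool_pos: [0.5693, -0.1535, 0.1155]
tool_rot: [0.0, 0.98, -0.199, 0.002]
ft_force: [-0.3, -0.0, -1.4]
finger_gap: 0.626
```

```bash
python3 plan.py .4365 -.3465 .06 .353
```

```text
t 15.48 pos [ 0.5693 -0.1535  0.1155] psi -0.401 zax [ 0.004 -0.001 -1.   ] shift mm [-47.1 229.6  55.2] turn -43.2 gap 0.626 F [-0.3 -0.  -1.4]
```

Call:
send_rows(deltas=[[[-0.0067,0.0328,0,0,0,0],[-0.0067,0.0328,0,0,0,0],[-0.0067,0.0328,0,0,0,0],[-0.0067,0.0328,0,0,0,0],[-0.0067,0.0328,0,0,0,0],[-0.0067,0.0328,0,0,0,0],[-0.0067,0.0328,0,0,0,0]]])

```text
clock: 16.07
tool_pos: [0.434, -0.347, 0.1118]
tool_rot: [-0.001, 0.98, -0.199, -0.001]
ft_force: [0.9, -1.1, -1.2]
finger_gap: 0.622
```

Call:
send_rows(deltas=[[[0,0,0,0,0,-6.17],[0,0,0,0,0,-6.17],[0,0,0,0,0,-6.17],[0,0,0,0,0,-6.17],[0,0,0,0,0,-6.17],[0,0,0,0,0,-6.17],[0,0,0,0,0,-6.17],[0,0,0.033,0,0,0],[0,0,0.033,0,0,0],[0,0,0,0,0,0]]])

```text
clock: 16.9
tool_pos: [0.4328, -0.3438, 0.0405]
tool_rot: [-0.004, 0.985, 0.175, -0.003]
ft_force: [-0.7, 0.7, -2.7]
finger_gap: 0.624
```

Call:
send_rows(deltas=[[[0,0,0,0,0,0],[0,0,0,0,0,0]]])

```text
clock: 17.07
tool_pos: [0.4359, -0.3465, 0.048]
tool_rot: [0.0, 0.985, 0.175, 0.0]
ft_force: [0.4, -0.2, 0.1]
finger_gap: 0.631
```

```bash
python3 plan.py .4381 -.3459 .0175 .353
```

```text
t 17.07 pos [ 0.4359 -0.3465  0.048 ] psi 0.352 zax [ 0. -0. -1.] shift mm [ 2.2  0.1 30.5] turn -0.0 gap 0.631 F [ 0.4 -0.2  0.1]
```

Call:
send_rows(deltas=[[[0.0022,0,0.015,0,0,0],[0,0,0.01,0,0,0],[0,0,0.0045,0,0,0],[0,0,0,0,0,0],[0,0,0,0,0,0],[0,0,0,0,0,0],[0,0,0,0,0,0]]])

```text
clock: 17.65
tool_pos: [0.4379, -0.3457, 0.018]
tool_rot: [0.0, 0.985, 0.175, 0.0]
ft_force: [0.5, 0.4, -1.0]
finger_gap: 0.629
```

```bash
python3 plan.py .4381 -.3459 .0165 .353
```

```text
t 17.65 pos [ 0.4379 -0.3457  0.018 ] psi 0.352 zax [ 0.001 -0.001 -1.   ] shift mm [0.2 0.2 1.5] turn -0.0 gap 0.629 F [ 0.5  0.4 -1. ]
```

Call:
send_rows(deltas=[[[0,0,0.0013,0,0,0],[0,0,0,0,0,0],[0,0,0,0,0,0]]])

```text
clock: 17.9
tool_pos: [0.4378, -0.3456, 0.0163]
tool_rot: [0.0, 0.985, 0.175, 0.0]
ft_force: [0.4, -0.8, 1.3]
finger_gap: 0.626
```

Call:
send_rows(deltas=[[[0,0,0,0,0,0],[0,0,0,0,0,0],[0,0,0,0,0,0],[0,0,0,0,0,0],[0,0,0,0,0,0],[0,0,-0.015,0,0,0],[0,0,-0.035,0,0,0],[0,0,-0.035,0,0,0],[0,0,-0.035,0,0,0],[0,0,-0.02,0,0,0]]], gripper=0.072)

```text
clock: 18.73
tool_pos: [0.4383, -0.346, 0.16]
tool_rot: [0.002, 0.985, 0.175, 0.001]
ft_force: [-0.4, -0.4, 0.2]
finger_gap: 0.845
```

Call:
send_rows(deltas=[[[-0.0006,-0.0389,0,0,0,0],[-0.0006,-0.0389,0,0,0,0],[-0.0006,-0.0389,0,0,0,0],[-0.0006,-0.0389,0,0,0,0],[-0.0006,-0.0389,0,0,0,0],[-0.0006,-0.0389,0,0,0,0],[0,0,0,0,0,0]]], gripper=0.085)

```text
clock: 19.32
tool_pos: [0.3514, -0.1236, 0.1558]
tool_rot: [-0.001, 0.984, 0.176, -0.0]
ft_force: [-0.6, -0.9, -0.6]
finger_gap: 0.994
```

```bash
cat > look2.py <<'E'
import sys
from workcell import *
from h import *
from plan import plan
S=capture("side"); T=capture("top"); n=int(sys.argv[2]); z=.012+.016*(n-1)   # top slab of pile of n: underside height
tiles=[]
for c in (S,T):
    u,v=proj(c,[[.4365,-.3457,.012+.016*n/2]])[0].round().astype(int); w=44 if c is S else 28
    im=cv2.resize(c["image"][v-w:v+w,u-w:u+w,::-1],(400,400),interpolation=cv2.INTER_CUBIC)
    k=400/(2*w)
    for zz,col in ((.012,(255,255,0)),(z+.016,(0,255,0))):
        xy=np.array(FULL[0]); a=.353; W=np.c_[.4365+xy[:,0]*np.cos(a)-xy[:,1]*np.sin(a),-.3457+xy[:,0]*np.sin(a)+xy[:,1]*np.cos(a),np.full(4,zz)]
        cv2.polylines(im,[((proj(c,W)-[u-w,v-w]+.5)*k).round().astype(np.int32)],True,col,1)
    tiles.append(im)
cv2.imwrite("pics/"+sys.argv[1]+".png",np.hstack(tiles))
PILE=(FULL[0],.016*n)
for nm,mod,x,y,a,z0 in (("A",FULL,.687,-.0025,.46,0),("B",FULL,.5546,-.0085,.448,0),("C",FULL,.436,.008,.407,0),("pile",PILE,.4365,-.3457,.353,.012)):
    r,c=fit([S],mod,"amber",x,y,a,z0); print(nm,None if r is None else r.round(4),round(c,3))
E
python3 look2.py p1 1; python3 plan.py .5546 -.0092 .05 .44
```

```text
A [ 0.6871 -0.0023  0.4607] 0.051
B [ 0.5546 -0.0084  0.4403] 0.042
C [0.436  0.0081 0.4065] 0.046
pile [ 0.4354 -0.3467  0.3569] 0.032
t 19.42 pos [ 0.3538 -0.1271  0.1565] psi 0.354 zax [ 0.001 -0.001 -1.   ] shift mm [229.1 -41.  106.7] turn -4.9 gap 0.997 F [-1.  -0.2  0.2]
```

View pics/p1.png

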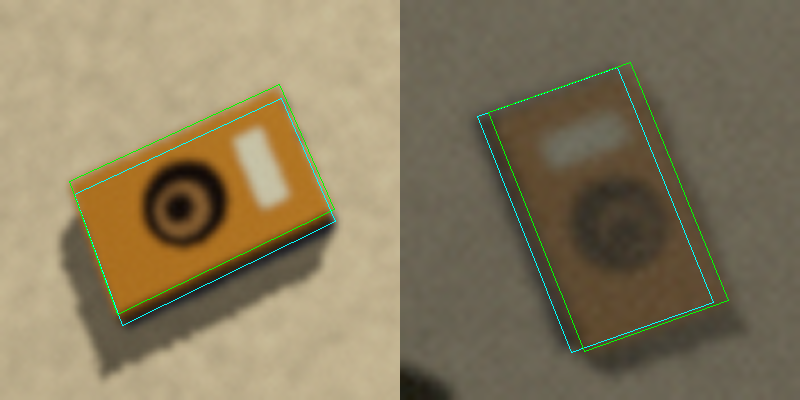

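Slab 1 of the pile is on the stand: both outlines match to about 1 mm, with no blue showing in either view. Next is B.

Call:
send_rows(deltas=[[[0.0328,-0.0059,0,0,0,0],[0.0328,-0.0059,0,0,0,0],[0.0328,-0.0059,0,0,0,0],[0.0328,-0.0059,0,0,0,0],[0.0328,-0.0059,0,0,0,0],[0.0328,-0.0059,0,0,0,0],[0.0328,-0.0059,0,0,0,0],[0,0,0,0,0,-4.9],[0,0,0.035,0,0,0],[0,0,0.035,0,0,0]]])

```text
clock: 20.25
tool_pos: [0.5568, -0.0105, 0.0858]
tool_rot: [0.001, 0.976, 0.217, 0.002]
ft_force: [1.4, -0.2, -1.6]
finger_gap: 0.994
```

Call:
send_rows(deltas=[[[0,0,0.035,0,0,0],[0,0,0,0,0,0],[0,0,0,0,0,0],[0,0,0,0,0,0]]])

```text
clock: 20.58
tool_pos: [0.5562, -0.0103, 0.0527]
tool_rot: [0.0, 0.976, 0.217, 0.001]
ft_force: [0.5, 0.8, 0.5]
finger_gap: 0.991
```

```bash
python3 plan.py .555 -.0088 .002 .44
```

```text
t 20.58 pos [ 0.5562 -0.0103  0.0527] psi 0.437 zax [ 0.002 -0.    -1.   ] shift mm [-0.5 -1.9 50.7] turn -0.2 gap 0.991 F [0.5 0.8 0.5]
```

Call:
send_rows(deltas=[[[-0.0005,-0.0019,0.03,0,0,0],[0,0,0.015,0,0,0],[0,0,0.006,0,0,0],[0,0,0,0,0,0],[0,0,0,0,0,0]]])

```text
clock: 21.0
tool_pos: [0.5548, -0.0083, 0.0018]
tool_rot: [0.0, 0.976, 0.217, 0.001]
ft_force: [0.5, 0.5, 1.0]
finger_gap: 0.996
```

Call:
send_rows(deltas=[[[0,0,0,0,0,0],[0,0,0,0,0,0],[0,0,0,0,0,0],[0,0,0,0,0,0],[0,0,0,0,0,0],[0,0,0,0,0,0],[0,0,0,0,0,0]]], gripper=0.03)

```text
clock: 21.58
tool_pos: [0.5543, -0.0082, 0.0013]
tool_rot: [0.0, 0.976, 0.217, 0.001]
ft_force: [-2.3, -0.1, 9.2]
finger_gap: 0.633
```

Call:
send_rows(deltas=[[[0,0,-0.01,0,0,0],[0,0,-0.03,0,0,0],[0,0,-0.035,0,0,0],[0,0,-0.035,0,0,0],[0,0,0,0,0,0],[0,0,0,0,0,0]]])

```text
clock: 22.08
tool_pos: [0.5546, -0.0082, 0.1126]
tool_rot: [0.001, 0.976, 0.217, 0.002]
ft_force: [0.6, 0.1, -1.0]
finger_gap: 0.629
```

```bash
python3 plan.py .4373 -.3452 .1 .353
```

```text
t 22.08 pos [ 0.5546 -0.0082  0.1126] psi 0.438 zax [ 0.004 -0.    -1.   ] shift mm [-249.2  255.5   12.2] turn 4.9 gap 0.629 F [ 0.6  0.1 -1. ]
```

Call:
send_rows(deltas=[[[-0.0249,0.0256,0,0,0,0],[-0.0249,0.0256,0,0,0,0],[-0.0249,0.0256,0,0,0,0],[-0.0249,0.0256,0,0,0,0],[-0.0249,0.0256,0,0,0,0],[-0.0249,0.0256,0,0,0,0],[-0.0249,0.0256,0,0,0,0],[-0.0249,0.0256,0,0,0,0],[-0.0249,0.0256,0,0,0,0],[-0.0249,0.0256,0,0,0,0]]])

```text
clock: 22.92
tool_pos: [0.4354, -0.3467, 0.109]
tool_rot: [-0.001, 0.976, 0.217, -0.001]
ft_force: [0.5, 0.6, -1.3]
finger_gap: 0.631
```

Call:
send_rows(deltas=[[[0,0,0,0,0,4.9],[0,0,0.03,0,0,0],[0,0,0.025,0,0,0],[0,0,0,0,0,0],[0,0,0,0,0,0],[0,0,0,0,0,0]]])

```text
clock: 23.42
tool_pos: [0.4371, -0.3457, 0.0559]
tool_rot: [0.0, 0.984, 0.175, 0.0]
ft_force: [-0.0, 0.1, -0.9]
finger_gap: 0.629
```

```bash
python3 plan.py .4370 -.3453 .0295 .353
```

```text
t 23.42 pos [ 0.4371 -0.3457  0.0559] psi 0.353 zax [ 0. -0. -1.] shift mm [ 0.1 -0.4 26.4] turn -0.0 gap 0.629 F [-0.   0.1 -0.9]
```

Call:
send_rows(deltas=[[[0.0001,-0.0004,0.013,0,0,0],[0,0,0.008,0,0,0],[0,0,0.003,0,0,0],[0,0,0,0,0,0],[0,0,0.002,0,0,0],[0,0,0,0,0,0],[0,0,0,0,0,0],[0,0,0,0,0,0]]])

```text
clock: 24.08
tool_pos: [0.4369, -0.3453, 0.0294]
tool_rot: [0.0, 0.985, 0.175, 0.0]
ft_force: [-0.1, 0.3, 0.6]
finger_gap: 0.635
```

Call:
send_rows(deltas=[[[0,0,0,0,0,0],[0,0,0,0,0,0],[0,0,0,0,0,0],[0,0,0,0,0,0],[0,0,0,0,0,0],[0,0,-0.015,0,0,0],[0,0,-0.035,0,0,0],[0,0,-0.035,0,0,0],[0,0,-0.035,0,0,0],[0,0,0,0,0,0]]], gripper=0.072)

```text
clock: 24.92
tool_pos: [0.4386, -0.3468, 0.1559]
tool_rot: [0.004, 0.984, 0.175, 0.003]
ft_force: [1.0, -1.0, 1.3]
finger_gap: 0.839
```

Call:
send_rows(deltas=[[[-0.0006,-0.0389,0,0,0,0],[-0.0006,-0.0389,0,0,0,0],[-0.0006,-0.0389,0,0,0,0],[-0.0006,-0.0389,0,0,0,0],[-0.0006,-0.0389,0,0,0,0],[-0.0006,-0.0389,0,0,0,0],[0,0,0,0,0,0]]], gripper=0.085)

```text
clock: 25.5
tool_pos: [0.3505, -0.1233, 0.1486]
tool_rot: [-0.001, 0.984, 0.176, -0.0]
ft_force: [-0.4, -0.1, 0.4]
finger_gap: 0.994
```

```bash
python3 look2.py p2 2; python3 plan.py .6875 -.0028 .05 .46
```

```text
A [ 0.6874 -0.0024  0.4606] 0.048
B None 9
C [0.436  0.0082 0.4078] 0.047
pile [ 0.436  -0.3459  0.3494] 0.031
t 25.6 pos [ 0.3529 -0.1268  0.1494] psi 0.354 zax [ 0.001 -0.001 -1.   ] shift mm [ 3.568e+02 -2.000e-01  9.970e+01] turn -6.0 gap 0.997 F [-0.1 -0.2 -0.9]
```

View pics/p2.png

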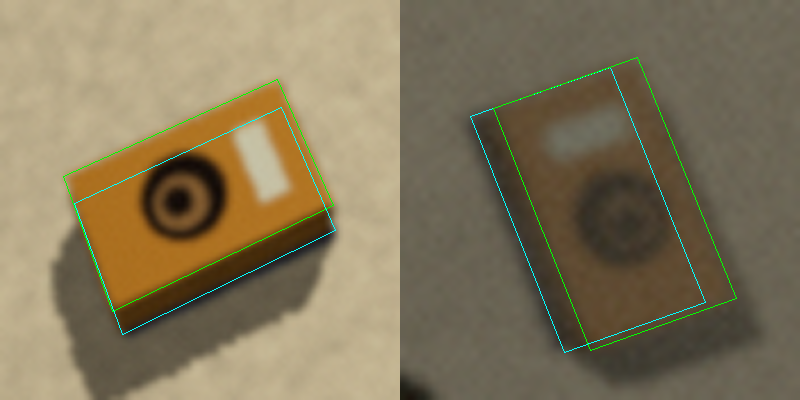

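The pile of 2 is square in both views. Next is A.

Call:
send_rows(deltas=[[[0.0357,0,0,0,0,0],[0.0357,0,0,0,0,0],[0.0357,0,0,0,0,0],[0.0357,0,0,0,0,0],[0.0357,0,0,0,0,0],[0.0357,0,0,0,0,0],[0.0357,0,0,0,0,0],[0.0357,0,0,0,0,0],[0.0357,0,0,0,0,0],[0.0357,0,0,0,0,0]]])

```text
clock: 26.43
tool_pos: [0.6898, -0.0047, 0.148]
tool_rot: [0.0, 0.985, 0.175, -0.0]
ft_force: [0.0, -1.3, 0.4]
finger_gap: 0.996
```

Call:
send_rows(deltas=[[[0,0,0,0,0,-6],[0,0,0.035,0,0,0],[0,0,0.035,0,0,0],[0,0,0.025,0,0,0],[0,0,0,0,0,0],[0,0,0,0,0,0],[0,0,0,0,0,0]]])

```text
clock: 27.02
tool_pos: [0.689, -0.0049, 0.0558]
tool_rot: [0.0, 0.974, 0.226, 0.001]
ft_force: [1.3, -0.5, 0.9]
finger_gap: 0.995
```

```bash
python3 plan.py .6878 -.0027 .002 .46
```

```text
t 27.02 pos [ 0.689  -0.0049  0.0558] psi 0.456 zax [ 0.002 -0.    -1.   ] shift mm [-0.2 -2.5 53.8] turn -0.2 gap 0.995 F [ 1.3 -0.5  0.9]
```

Call:
send_rows(deltas=[[[-0.0002,-0.0025,0.03,0,0,-0.2],[0,0,0.016,0,0,0],[0,0,0.008,0,0,0],[0,0,0,0,0,0],[0,0,0,0,0,0]]])

```text
clock: 27.43
tool_pos: [0.687, -0.0021, 0.0008]
tool_rot: [0.0, 0.974, 0.228, 0.0]
ft_force: [-0.3, 1.1, -0.0]
finger_gap: 0.994
```

Call:
send_rows(deltas=[[[0,0,0,0,0,0],[0,0,0,0,0,0],[0,0,0,0,0,0],[0,0,0,0,0,0],[0,0,0,0,0,0],[0,0,0,0,0,0],[0,0,0,0,0,0]]], gripper=0.03)

```text
clock: 28.02
tool_pos: [0.6872, -0.002, 0.0014]
tool_rot: [0.0, 0.974, 0.228, 0.001]
ft_force: [-0.3, 0.1, 5.6]
finger_gap: 0.632
```

Call:
send_rows(deltas=[[[0,0,-0.01,0,0,0],[0,0,-0.03,0,0,0],[0,0,-0.035,0,0,0],[0,0,-0.035,0,0,0],[0,0,0,0,0,0],[0,0,0,0,0,0]]])

```text
clock: 28.52
tool_pos: [0.6874, -0.002, 0.113]
tool_rot: [0.001, 0.974, 0.228, 0.002]
ft_force: [-1.2, 0.9, -1.8]
finger_gap: 0.631
```

```bash
python3 plan.py .437 -.3453 .1 .353
```

```text
t 28.52 pos [ 0.6874 -0.002   0.113 ] psi 0.461 zax [ 0.004 -0.    -1.   ] shift mm [-377.   196.2   12. ] turn 6.2 gap 0.631 F [-1.2  0.9 -1.8]
```

Call:
send_rows(deltas=[[[-0.0314,0.01635,0,0,0,0],[-0.0314,0.01635,0,0,0,0],[-0.0314,0.01635,0,0,0,0],[-0.0314,0.01635,0,0,0,0],[-0.0314,0.01635,0,0,0,0],[-0.0314,0.01635,0,0,0,0],[-0.0314,0.01635,0,0,0,0],[-0.0314,0.01635,0,0,0,0],[-0.0314,0.01635,0,0,0,0],[-0.0314,0.01635,0,0,0,0]]])

```text
clock: 29.35
tool_pos: [0.4761, -0.2888, 0.1089]
tool_rot: [-0.001, 0.974, 0.228, -0.001]
ft_force: [0.6, -0.8, -0.4]
finger_gap: 0.629
```

Call:
send_rows(deltas=[[[-0.0314,0.01635,0,0,0,0],[-0.0314,0.01635,0,0,0,0],[0,0,0,0,0,6.2],[0,0,0.02,0,0,0],[0,0,0.02,0,0,0],[0,0,0,0,0,0],[0,0,0,0,0,0],[0,0,0,0,0,0]]])

```text
clock: 30.02
tool_pos: [0.4364, -0.3452, 0.0705]
tool_rot: [-0.0, 0.984, 0.175, -0.0]
ft_force: [0.6, -0.0, -1.6]
finger_gap: 0.63
```

```bash
python3 plan.py .4370 -.3453 .0455 .353
```

```text
t 30.02 pos [ 0.4364 -0.3452  0.0705] psi 0.353 zax [-0.  0. -1.] shift mm [ 0.5  0.3 25. ] turn -0.0 gap 0.63 F [ 0.6 -0.  -1.6]
```

Call:
send_rows(deltas=[[[0.0005,0.0003,0.013,0,0,0],[0,0,0.007,0,0,0],[0,0,0.003,0,0,0],[0,0,0,0,0,0],[0,0,0.0018,0,0,0],[0,0,0,0,0,0],[0,0,0,0,0,0],[0,0,0,0,0,0]]])

```text
clock: 30.68
tool_pos: [0.4369, -0.3454, 0.0455]
tool_rot: [0.0, 0.985, 0.175, 0.0]
ft_force: [-0.1, 0.8, -2.0]
finger_gap: 0.629
```

Call:
send_rows(deltas=[[[0,0,0,0,0,0],[0,0,0,0,0,0],[0,0,0,0,0,0],[0,0,0,0,0,0],[0,0,0,0,0,0],[0,0,-0.015,0,0,0],[0,0,-0.035,0,0,0],[0,0,-0.035,0,0,0],[0,0,-0.035,0,0,0],[0,0,0,0,0,0]]], gripper=0.072)

```text
clock: 31.52
tool_pos: [0.4386, -0.3469, 0.1722]
tool_rot: [0.004, 0.984, 0.175, 0.003]
ft_force: [1.9, -0.2, 1.5]
finger_gap: 0.847
```

Call:
send_rows(deltas=[[[-0.0006,-0.0389,0,0,0,0],[-0.0006,-0.0389,0,0,0,0],[-0.0006,-0.0389,0,0,0,0],[-0.0006,-0.0389,0,0,0,0],[-0.0006,-0.0389,0,0,0,0],[-0.0006,-0.0389,0,0,0,0],[0,0,0,0,0,0]]], gripper=0.085)

```text
clock: 32.1
tool_pos: [0.3507, -0.1235, 0.1649]
tool_rot: [-0.001, 0.984, 0.176, -0.0]
ft_force: [-0.3, 0.8, 0.0]
finger_gap: 0.997
```

```bash
python3 look2.py p3 3; python3 plan.py .4363 .0078 .05 .407
```

```text
A None 9
B None 9
C [0.4359 0.0082 0.4059] 0.047
pile [ 0.4356 -0.346   0.3433] 0.03
t 32.2 pos [ 0.3529 -0.1269  0.1656] psi 0.354 zax [ 0.001 -0.001 -1.   ] shift mm [124.8 -97.5 115.6] turn -3.0 gap 0.995 F [ 0.3 -1.1  0.3]
```

Call:
send_rows(deltas=[[[0.025,-0.0195,0,0,0,0],[0.025,-0.0195,0,0,0,0],[0.025,-0.0195,0,0,0,0],[0.025,-0.0195,0,0,0,0],[0.025,-0.0195,0,0,0,0],[0,0,0,0,0,-3],[0,0,0.037,0,0,0],[0,0,0.037,0,0,0],[0,0,0.037,0,0,0]]])

```text
clock: 32.95
tool_pos: [0.4374, 0.0064, 0.0528]
tool_rot: [0.0, 0.98, 0.201, 0.001]
ft_force: [0.9, 0.0, -0.2]
finger_gap: 1.001
```

Call:
send_rows(deltas=[[[0,0,0,0,0,0],[0,0,0,0,0,0],[0,0,0,0,0,0]]])

```text
clock: 33.2
tool_pos: [0.4378, 0.0066, 0.0558]
tool_rot: [0.0, 0.98, 0.201, 0.001]
ft_force: [0.5, 0.1, 0.9]
finger_gap: 0.998
```

```bash
python3 plan.py .4363 .0078 .002 .407
```

```text
t 33.2 pos [0.4378 0.0066 0.0558] psi 0.404 zax [ 0.002 -0.    -1.   ] shift mm [-1.  -1.7 53.8] turn -0.2 gap 0.998 F [0.5 0.1 0.9]
```

Call:
send_rows(deltas=[[[-0.001,-0.0017,0.03,0,0,-0.2],[0,0,0.016,0,0,0],[0,0,0.008,0,0,0],[0,0,0,0,0,0],[0,0,0,0,0,0]]])

```text
clock: 33.62
tool_pos: [0.436, 0.0081, 0.0017]
tool_rot: [0.0, 0.979, 0.203, 0.001]
ft_force: [-0.3, -0.1, -0.0]
finger_gap: 0.992
```

Call:
send_rows(deltas=[[[0,0,0,0,0,0],[0,0,0,0,0,0],[0,0,0,0,0,0],[0,0,0,0,0,0],[0,0,0,0,0,0],[0,0,0,0,0,0],[0,0,0,0,0,0]]], gripper=0.03)

```text
clock: 34.2
tool_pos: [0.4356, 0.0083, 0.0013]
tool_rot: [0.0, 0.979, 0.203, 0.001]
ft_force: [-3.5, -0.2, 11.9]
finger_gap: 0.632
```

Call:
send_rows(deltas=[[[0,0,-0.01,0,0,0],[0,0,-0.03,0,0,0],[0,0,-0.035,0,0,0],[0,0,-0.035,0,0,0],[0,0,0,0,0,0],[0,0,0,0,0,0]]])

```text
clock: 34.7
tool_pos: [0.4357, 0.0083, 0.1123]
tool_rot: [0.001, 0.979, 0.203, 0.002]
ft_force: [-0.9, 0.0, -1.8]
finger_gap: 0.629
```

```bash
python3 plan.py .437 -.3453 .1 .353
```

```text
t 34.7 pos [0.4357 0.0083 0.1123] psi 0.408 zax [ 0.004 -0.    -1.   ] shift mm [-139.3  325.    12.4] turn 3.2 gap 0.629 F [-0.9  0.  -1.8]
```

Call:
send_rows(deltas=[[[-0.0139,0.0325,0,0,0,0],[-0.0139,0.0325,0,0,0,0],[-0.0139,0.0325,0,0,0,0],[-0.0139,0.0325,0,0,0,0],[-0.0139,0.0325,0,0,0,0],[-0.0139,0.0325,0,0,0,0],[-0.0139,0.0325,0,0,0,0],[-0.0139,0.0325,0,0,0,0],[-0.0139,0.0325,0,0,0,0],[-0.0139,0.0325,0,0,0,0]]])

```text
clock: 35.53
tool_pos: [0.4355, -0.3465, 0.1088]
tool_rot: [-0.001, 0.979, 0.203, -0.001]
ft_force: [1.0, 1.1, -1.2]
finger_gap: 0.635
```

Call:
send_rows(deltas=[[[0,0,0,0,0,3.2],[0,0,0.02,0,0,0],[0,0,0,0,0,0],[0,0,0,0,0,0],[0,0,0,0,0,0]]])

```text
clock: 35.95
tool_pos: [0.4363, -0.3448, 0.0902]
tool_rot: [-0.0, 0.984, 0.176, -0.0]
ft_force: [-0.5, -0.7, -0.5]
finger_gap: 0.632
```

```bash
python3 plan.py .4370 -.3453 .0615 .353
```

```text
t 35.95 pos [ 0.4363 -0.3448  0.0902] psi 0.353 zax [-0.001  0.001 -1.   ] shift mm [ 0.4  0.8 28.7] turn 0.0 gap 0.632 F [-0.5 -0.7 -0.5]
```

Call:
send_rows(deltas=[[[0.0004,0.0007,0.016,0,0,0],[0,0,0.007,0,0,0],[0,0,0.004,0,0,0],[0,0,0,0,0,0],[0,0,0.0016,0,0,0],[0,0,0,0,0,0],[0,0,0,0,0,0],[0,0,0,0,0,0]]])

```text
clock: 36.62
tool_pos: [0.4371, -0.3458, 0.062]
tool_rot: [0.0, 0.985, 0.175, 0.0]
ft_force: [0.5, -0.4, -1.6]
finger_gap: 0.631
```

Call:
send_rows(deltas=[[[0,0,0,0,0,0],[0,0,0,0,0,0],[0,0,0,0,0,0],[0,0,0,0,0,0],[0,0,0,0,0,0],[0,0,-0.015,0,0,0],[0,0,-0.035,0,0,0],[0,0,-0.035,0,0,0],[0,0,-0.035,0,0,0],[0,0,0,0,0,0]]], gripper=0.072)

```text
clock: 37.45
tool_pos: [0.4387, -0.3472, 0.1886]
tool_rot: [0.004, 0.984, 0.175, 0.003]
ft_force: [-0.4, -0.5, 0.6]
finger_gap: 0.846
```

Call:
send_rows(deltas=[[[-0.0006,-0.0389,0,0,0,0],[-0.0006,-0.0389,0,0,0,0],[-0.0006,-0.0389,0,0,0,0],[-0.0006,-0.0389,0,0,0,0],[-0.0006,-0.0389,0,0,0,0],[-0.0006,-0.0389,0,0,0,0],[0,0,0,0,0,0]]], gripper=0.05)

```text
clock: 38.03
tool_pos: [0.351, -0.1239, 0.1814]
tool_rot: [-0.0, 0.984, 0.176, -0.0]
ft_force: [-0.3, 0.1, 0.1]
finger_gap: 0.585
```

```bash
python3 look2.py p4 4; python3 plan.py .4415 .138 .1 -.23
python3 - <<'E'
import sys
from workcell import *
from h import *
im={n:capture(n) for n in ("side","top")}
t=[]
for n in im:
    c=im[n]; u,v=proj(c,[[.4414,.138,.005]])[0].round().astype(int); w=24; k=400/(2*w)
    t.append(cv2.resize(np.clip(c["image"][v-w:v+w,u-w:u+w,::-1]*1.6,0,255).astype(np.uint8),(400,400),interpolation=cv2.INTER_CUBIC)); print(n,u,v,k)
S=im["side"]; s=S["image"][70:190,180:400,::-1]
cv2.imwrite("pics/cov.png",np.vstack([np.hstack(t),cv2.resize(s,(367,200)).copy() if 0 else cv2.copyMakeBorder(cv2.resize(s,(367,200),interpolation=cv2.INTER_CUBIC),0,0,0,433,cv2.BORDER_CONSTANT)]))
E
```

```text
A None 9
B None 9
C None 9
pile [ 0.4365 -0.3458  0.3416] 0.03
t 38.13 pos [ 0.3531 -0.1273  0.182 ] psi 0.354 zax [ 0.001 -0.001 -1.   ] shift mm [ 174.8 -218.2   81.9] turn 33.5 gap 0.583 F [ 0.4 -0.   0.5]
side 234 173 8.333333333333334
top 227 257 8.333333333333334
```

View pics/cov.png

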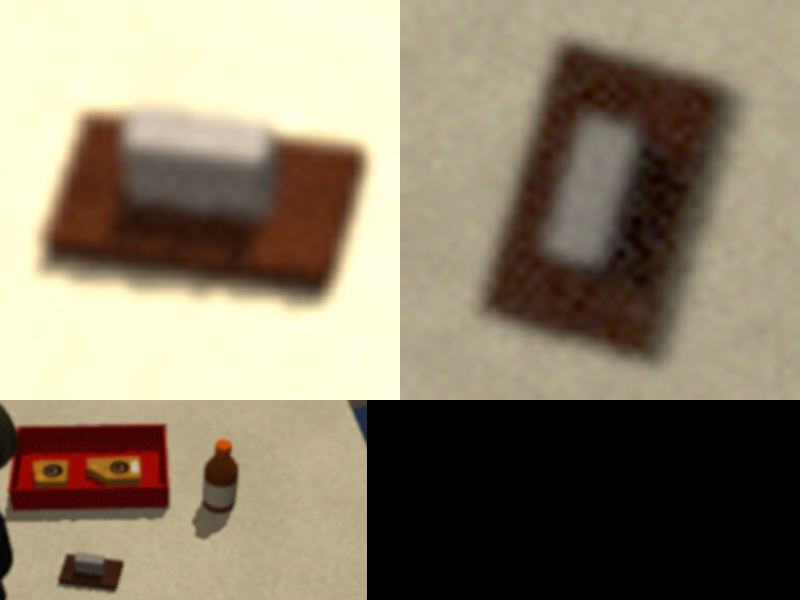

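View pics/p4.png

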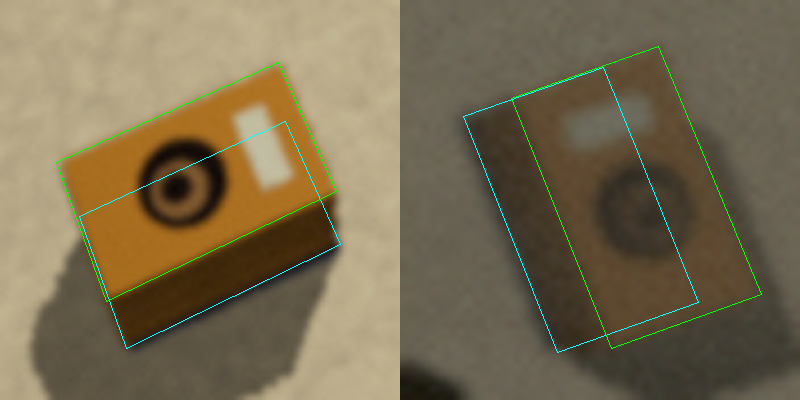

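Run:
```python
from workcell import *
from h import *
for n,u0,v0,bar,board in (("side",234,173,[(130,110),(275,125),(272,160),(128,145)],[(83,115),(363,150),(325,272),(52,243)]),("top",227,257,[(175,112),(238,125),(208,270),(143,258)],[(165,45),(322,92),(258,350),(90,305)])):
    c=capture(n)
    for nm,pts,z in (("bar",bar,.036),("board",board,.010)):
        P=np.array([back(c,u0-24+x/8.333-.5,v0-24+y/8.333-.5,z)[:2] for x,y in pts]); 
        r=cv2.minAreaRect((P*1000).astype(np.float32)); print(n,nm,P.mean(0).round(4),r, np.diff(P[[0,1,2,3,0]],axis=0).round(3).tolist())
```

```text
side bar [0.4441 0.137 ] ((443.9691162109375, 137.04916381835938), (14.220935821533203, 45.939292907714844), 77.044921875) [[0.043, -0.01], [-0.001, -0.014], [-0.042, 0.01], [0.001, 0.014]]
side board [0.4433 0.1374] ((442.36322021484375, 137.02259826660156), (53.328922271728516, 88.31718444824219), 75.42662811279297) [[0.085, -0.022], [-0.014, -0.049], [-0.081, 0.019], [0.009, 0.053]]
top bar [0.442  0.1379] ((441.9580078125, 137.8162841796875), (20.300159454345703, 45.59553909301758), 79.86986541748047) [[-0.004, -0.02], [-0.045, 0.008], [0.003, 0.02], [0.045, -0.008]]
top board [0.4422 0.1354] ((442.5334167480469, 134.75164794921875), (54.525978088378906, 84.3841552734375), 76.28093719482422) [[-0.014, -0.05], [-0.081, 0.017], [0.013, 0.053], [0.082, -0.02]]
```

Call:
send_rows(deltas=[[[0.022,-0.0271,0,0,0,0],[0.022,-0.0271,0,0,0,0],[0.022,-0.0271,0,0,0,0],[0.022,-0.0271,0,0,0,0],[0.022,-0.0271,0,0,0,0],[0.022,-0.0271,0,0,0,0],[0.022,-0.0271,0,0,0,0],[0.022,-0.0271,0,0,0,0]]])

```text
clock: 39.0
tool_pos: [0.4442, 0.1376, 0.1812]
tool_rot: [0.0, 0.985, 0.175, -0.0]
ft_force: [1.4, -0.2, 0.2]
finger_gap: 0.59
```

Call:
send_rows(deltas=[[[0,0,0,0,0,6.84],[0,0,0,0,0,6.84],[0,0,0,0,0,6.84],[0,0,0,0,0,6.84],[0,0,0,0,0,6.84],[0,0,0.035,0,0,0],[0,0,0.035,0,0,0],[0,0,0.03,0,0,0],[0,0,0,0,0,0],[0,0,0,0,0,0]]])

```text
clock: 39.83
tool_pos: [0.4434, 0.1358, 0.081]
tool_rot: [0.0, 0.992, -0.122, -0.001]
ft_force: [0.5, -0.4, 0.6]
finger_gap: 0.586
```

```bash
python3 plan.py .4428 .137 .016 -.243
```

```text
t 39.83 pos [0.4434 0.1358 0.081 ] psi -0.245 zax [-0.003 -0.001 -1.   ] shift mm [-0.7 -1.1 65. ] turn -0.1 gap 0.586 F [ 0.5 -0.4  0.6]
```

Call:
send_rows(deltas=[[[-0.0007,-0.0011,0.03,0,0,0],[0,0,0.02,0,0,0],[0,0,0.01,0,0,0],[0,0,0.005,0,0,0],[0,0,0,0,0,0]]])

```text
clock: 40.25
tool_pos: [0.4436, 0.1376, 0.0172]
tool_rot: [-0.0, 0.993, -0.122, 0.0]
ft_force: [-0.5, 0.2, 0.3]
finger_gap: 0.585
```

Call:
send_rows(deltas=[[[0,0,0,0,0,0],[0,0,0,0,0,0],[0,0,0,0,0,0],[0,0,0,0,0,0],[0,0,0,0,0,0],[0,0,0,0,0,0],[0,0,0,0,0,0],[0,0,0,0,0,0]]], gripper=0.005, grip_force=40)

```text
clock: 40.92
tool_pos: [0.4437, 0.1377, 0.0178]
tool_rot: [-0.0, 0.993, -0.122, 0.001]
ft_force: [-1.0, -1.4, 7.7]
finger_gap: 0.204
```

Call:
send_rows(deltas=[[[0,0,-0.01,0,0,0],[0,0,-0.03,0,0,0],[0,0,-0.035,0,0,0],[0,0,-0.035,0,0,0],[0,0,-0.02,0,0,0],[0,0,0,0,0,0],[0,0,0,0,0,0]]])

```text
clock: 41.5
tool_pos: [0.4433, 0.1377, 0.1481]
tool_rot: [-0.0, 0.993, -0.122, 0.001]
ft_force: [-0.1, 0.4, -1.1]
finger_gap: 0.202
```

```bash
python3 plan.py .437 -.3453 .1 .353
```

```text
t 41.5 pos [0.4433 0.1377 0.1481] psi -0.244 zax [ 0.003  0.001 -1.   ] shift mm [110.7 470.2  47.8] turn -34.2 gap 0.202 F [-0.1  0.4 -1.1]
```

Call:
send_rows(deltas=[[[0.0085,0.0362,0,0,0,0],[0.0085,0.0362,0,0,0,0],[0.0085,0.0362,0,0,0,0],[0.0085,0.0362,0,0,0,0],[0.0085,0.0362,0,0,0,0],[0.0085,0.0362,0,0,0,0],[0.0085,0.0362,0,0,0,0],[0.0085,0.0362,0,0,0,0],[0.0085,0.0362,0,0,0,0],[0.0085,0.0362,0,0,0,0]]])

```text
clock: 42.33
tool_pos: [0.4368, -0.2358, 0.1456]
tool_rot: [-0.0, 0.993, -0.122, -0.001]
ft_force: [1.2, 0.6, -0.7]
finger_gap: 0.197
```

Call:
send_rows(deltas=[[[0.0085,0.0362,0,0,0,0],[0.0085,0.0362,0,0,0,0],[0.0085,0.0362,0,0,0,0],[0,0,0,0,0,-6.84],[0,0,0,0,0,-6.84],[0,0,0,0,0,-6.84],[0,0,0,0,0,-6.84],[0,0,0,0,0,-6.84],[0,0,0,0,0,0],[0,0,0,0,0,0]]])

```text
clock: 43.17
tool_pos: [0.4359, -0.3455, 0.1457]
tool_rot: [-0.001, 0.985, 0.173, -0.001]
ft_force: [0.5, 0.0, -0.7]
finger_gap: 0.202
```

Call:
send_rows(deltas=[[[0,0,0.015,0,0,0],[0,0,0,0,0,0],[0,0,0,0,0,0],[0,0,0,0,0,0]]])

```text
clock: 43.5
tool_pos: [0.4363, -0.3457, 0.1318]
tool_rot: [-0.0, 0.985, 0.174, -0.0]
ft_force: [0.5, -0.6, -0.3]
finger_gap: 0.202
```

```bash
python3 plan.py .4376 -.3451 .0945 .349
```

```text
t 43.5 pos [ 0.4363 -0.3457  0.1318] psi 0.351 zax [-0.  0. -1.] shift mm [ 1.4 -0.2 37.3] turn 0.1 gap 0.202 F [ 0.5 -0.6 -0.3]
```

Call:
send_rows(deltas=[[[0.0014,-0.0002,0.018,0,0,0],[0,0,0.01,0,0,0],[0,0,0.006,0,0,0],[0,0,0.0025,0,0,0],[0,0,0,0,0,0],[0,0,0,0,0,0],[0,0,0,0,0,0]]])

```text
clock: 44.08
tool_pos: [0.4377, -0.3453, 0.0957]
tool_rot: [0.0, 0.985, 0.175, 0.0]
ft_force: [0.7, -0.6, 0.1]
finger_gap: 0.202
```

```bash
python3 plan.py .4376 -.3451 .094 .349
python3 - <<'E'
from workcell import *
from h import *
S=capture("side"); u,v=proj(S,[[.4365,-.3457,.07]])[0].round().astype(int)
cv2.imwrite("pics/k1.png",cv2.resize(S["image"][v-45:v+45,u-60:u+60,::-1],(800,600),interpolation=cv2.INTER_CUBIC))
E
```

```text
t 44.08 pos [ 0.4377 -0.3453  0.0957] psi 0.352 zax [ 0.001 -0.001 -1.   ] shift mm [-0.  -0.3  1.7] turn 0.2 gap 0.202 F [ 0.7 -0.6  0.1]
```

View pics/k1.png

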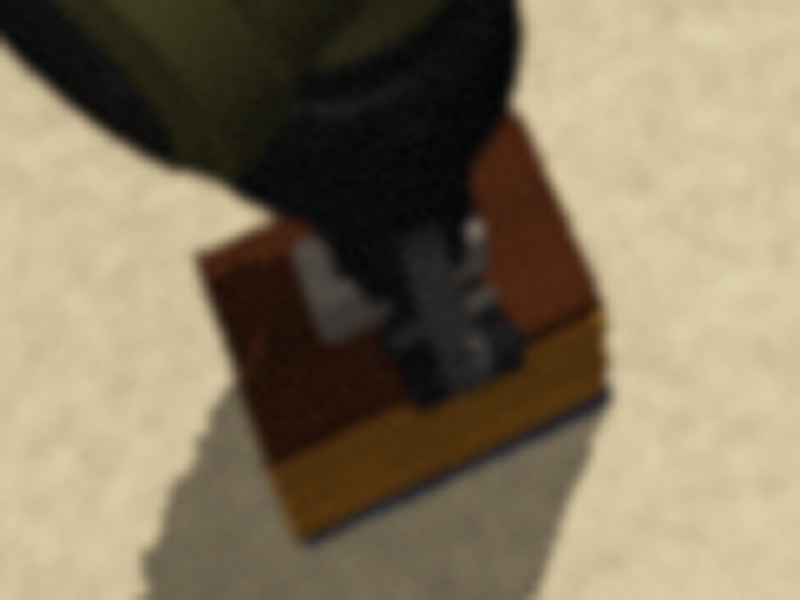

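Call:
send_rows(deltas=[[[0,-0.0003,0.0015,0,0,0],[0,0,0,0,0,0],[0,0,0,0,0,0],[0,0,0,0,0,0]]])

```text
clock: 44.47
tool_pos: [0.4376, -0.345, 0.0939]
tool_rot: [0.0, 0.985, 0.175, 0.0]
ft_force: [1.2, 0.2, 2.0]
finger_gap: 0.199
```

Call:
send_rows(deltas=[[[0,0,0,0,0,0],[0,0,0,0,0,0],[0,0,0,0,0,0],[0,0,0,0,0,0],[0,0,0,0,0,0],[0,0,-0.01,0,0,0],[0,0,-0.03,0,0,0],[0,0,-0.035,0,0,0],[0,0,-0.035,0,0,0],[0,0,0,0,0,0]]], gripper=0.05)

```text
clock: 45.3
tool_pos: [0.4391, -0.3462, 0.2114]
tool_rot: [0.004, 0.984, 0.175, 0.003]
ft_force: [0.5, 0.4, 0.6]
finger_gap: 0.584
```

Call:
send_rows(deltas=[[[-0.0006,-0.0389,0,0,0,0],[-0.0006,-0.0389,0,0,0,0],[-0.0006,-0.0389,0,0,0,0],[-0.0006,-0.0389,0,0,0,0],[-0.0006,-0.0389,0,0,0,0],[-0.0006,-0.0389,0,0,0,0],[0,0,0,0,0,0],[0,0,0,0,0,0],[0,0,0,0,0,0]]])

```text
clock: 46.05
tool_pos: [0.3539, -0.1273, 0.2043]
tool_rot: [0.0, 0.984, 0.176, 0.001]
ft_force: [-0.2, -1.2, 0.1]
finger_gap: 0.587
```

```bash
python3 plan.py .4376 -.3451 .094 .349
python3 - <<'E'
from workcell import *
from h import *
S=capture("side"); T=capture("top"); t=[]
for c in (S,T):
    w=44 if c is S else 28; u,v=proj(c,[[.4365,-.3457,.06]])[0].round().astype(int); im=cv2.resize(np.clip(c["image"][v-w:v+w,u-w:u+w,::-1]*1.3,0,255).astype(np.uint8),(400,400),interpolation=cv2.INTER_CUBIC); k=400/2/w
    for zz,col in ((.012,(255,255,0)),(.086,(0,255,0))):
        xy=np.array(FULL[0]); a=.349; W=np.c_[.4365+xy[:,0]*np.cos(a)-xy[:,1]*np.sin(a),-.3457+xy[:,0]*np.sin(a)+xy[:,1]*np.cos(a),np.full(4,zz)]
        cv2.polylines(im,[((proj(c,W)-[u-w,v-w]+.5)*k).round().astype(np.int32)],True,col,1)
    t.append(im)
b=[cv2.resize(S["image"][70:220,160:360,::-1],(267,200)),cv2.resize(T["image"][120:330,80:430,::-1],(333,200))]
cv2.imwrite("pics/f.png",np.vstack([np.hstack(t),cv2.copyMakeBorder(np.hstack(b),0,0,0,200,cv2.BORDER_CONSTANT)]))
E
```

```text
t 46.05 pos [ 0.3539 -0.1273  0.2043] psi 0.353 zax [ 0.001 -0.001 -1.   ] shift mm [  3.2 233.1 110.5] turn 0.2 gap 0.587 F [-0.2 -1.2  0.1]
```

View pics/f.png

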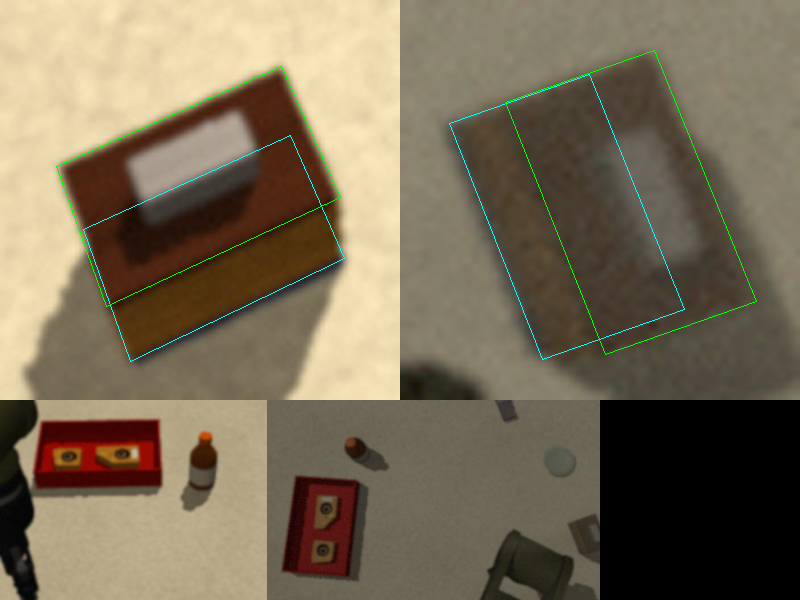

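The cover sits square on the pile: its outline matches the expected one to about 1 mm in both views. Both broken slabs are in the tray, the bottle and dish haven't moved, and the arm is clear.

```bash
python3 -c "
from workcell import *
print(finish_job())"
```

```text
the job is handed in; nothing more can be done
None
```

The job is done and handed in at about 46 s on the robot's clock. The 4 intact slabs are piled on the blue stand with the wooden cover on top, grip up, and both broken slabs are in the red tray.

**Pile:** with all four slabs on, the side-camera fit put the pile centre within about 0.2 mm of the stand and its angle within 0.012 rad. The earlier fits, at one, two and three slabs, were all within about 1.5 mm.

**Cover:** I checked it by eye only, and its outline matched the expected one to about 1 mm in both views.

**Rest of the bench:** the last pictures show both broken slabs in the tray, and the bottle and dish apparently where they started. No slabs were left on the bench, and the gripper was raised about 0.2 m and clear of everything. I never saw a slab get knocked aside.

**Disagreement:** the two cameras differed by about 2 mm in y, within their stated calibration. No check failed, and `finish_job()` gave no verdict.

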